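# Free the cam lock and run the specimen carriage home under the lens

### The arm

A 6-joint arm with a two-finger parallel gripper is mounted at the origin on the work surface. World frame = base frame: x ahead of the robot, y to its left, z up, the work surface at z = 0. Lengths are in m, angles in rad, forces in N, time in s.
With the tool pointing down it reaches from about 0.3 to 0.775 m from the base axis. Payload 14.6 kg.
Tool frame: the origin (TCP) lies midway between the tips of the shut fingers; the grasp point (between the pads) lies 19 mm behind it; z points along the fingers, y is the direction in which the jaws open and shut (so a half turn about z gives the same grasp; the last joint's range is limited). The gripper opens to 94 mm and grips with 3 to 60 N. Pads are 16 mm wide; open, the fingers measure 119 mm over their backs; the gripper's body (75 mm by 177 mm) begins 78 mm behind the grasp point.
Start: joints at [1.176, 0.3, 1.521, -0, 1.321, -0.067], TCP at [0.177, 0.521, 0.205] pointing down, gripper open.
Joint ranges: [-3.03, 3.03], [-0.79, 2.21], [0.23, 2.52], [-1.04, 4.18], [0, 3.07], [-2.55, 2.55]. Speed limits (rad/s): [2.22, 2.22, 2.57, 3.14, 3.14, 3.14].

### API

Orientations are given as [roll, pitch, yaw] about the fixed x, y, z axes, in that order (R = Rz(yaw) Ry(pitch) Rx(roll)).
In Python, from station import sensors, eyes, ctrl gives the robot as it stands.
- The arm moves only by the shell command python3 -m creep 'ROWS' [FORCE]. ROWS is JSON, one flat list of numbers, 7 for each row, row after row: the shift along the tool's x, y, z in cm, then the turn, a rotation vector about the tool's x, y, z in degrees, then the gripper command: -1 is shut, 1 is fully open, values between are in proportion. In form: [x, y, z, rx, ry, rz, gripper, x, y, z, rx, ry, rz, gripper, ...]. A call has 1 to 12 rows; each row is the pose to reach, as a shift and turn from the pose commanded when the call began, along the tool's axes at that moment; what a row does not reach only later rows make up. A row lasts 1/8 s, in which the tool goes at most 62.5 mm and 10.7 degrees, less where a joint would pass 70% of its speed; a pose out of reach is approached as far as the arm can. A call with a gripper value outside its range is refused whole. The fingers move at their own pace and stop on an object; FORCE is the grip in N (left out, the last holds). Time passes only in rows, so rows that repeat a pose let the fingers close. It gives the time, the measured TCP pose, the force and the opening at its end, in the units of the state.
- sensors.get_obs(): the state, without advancing time (a new reading comes with each control period).
- eyes.camera(name): name is "scene" or "top"; returns a dict with "color" (384x512x3 uint8, red, green, blue), "fx", "fy", "cx", "cy" (pixels), "R" (3x3) and "t" (3): a world point X has camera coordinates R X + t. Camera axes: x right, y down, z forward; pixel columns grow to the right and rows downward; lengths in m; the calibration is good to about 2 mm. A picture is of the moment at which its call begins. There is no depth.
- ctrl.hand_in(): hands the job in, once; it reports no verdict.
The state is a dict: "time_s": time; "qpos": joint angles; "joint_vel": joint speeds; "tau": joint torques, N m; "ee_pos": TCP position; "eef_rot": TCP orientation; "force": force on the tool from outside, world axes, zero at the start; "moment": the same for the moment, N m; "grip_width": finger opening in m.
Only numpy, scipy, OpenCV 4.12 (cv2) and the standard library are available. Lean on these libraries where they do the work, as an engineer would, in place of code of your own. Each camera call takes 0.05 s, during which the arm holds its last target.

### The job

On the white viewing stand, use the fingertips to push the orange cam lever round (anticlockwise seen from above) until it points straight at the red mark on the front of the base, so that the steel cam is at its low point; only then push the carriage forward by its blue upright plate until it is fully home against the rubber stop and its dish is under the lens. Leave the carriage where it is until the cam is low; grip and lift nothing, do not touch the dish, and do not disturb the other things lying about.

Things in the scene. Friction and masses are not known exactly. Their poses are not given: they have to be found in the camera images.
- stand: White viewing stand, fixed, base plate 270 (x) x 260 (y) x 12 mm thick. Origin on the table, in x at the base's middle; in y the base spans -165 to +95 mm. Its x axis is the carriage's forward direction (away from the robot, yaw within 0.35 rad), z up. 'Stand (x, y, z)' below means mm in this frame. Black rubber stop, 12 x 60 mm, 30 mm high, at stand (116, 20).
- pivot (a point): On the cam's vertical axis, half-way up the lever, stand (30, -100, 48); does not move. The cam is a steel disc, 68 mm diameter, z 14 to 34, its centre 18 mm from the axis in the lever's direction. Away from its low point it stands in the way of the brass follower bar, so that the carriage cannot get home.
- cam (a joint): Angle of cam and lever, rad: 0 = low point, lever along the stand's +x, pointing at the red mark; positive = clockwise seen from above (at 1.57 it points to the stand's -y). Starts at 1.2 to 2.2, range -0.45 to 2.5, so it can be pushed past 0. Stays where it is left; friction 0.35 N m, about 5 N at the lever's end.
- lever_tip (a point): End of the orange lever, half-way up, 85 mm from the cam's axis. The lever is a straight bar from the axis outwards, 12 mm wide with flat upright sides, z 36 to 60 mm, free below its outer 30 mm.
- carriage (a joint): Travel of the aluminium carriage along the stand's +x, m: 0 = back (start), 0.060 = fully home at the stop. Friction about 2 N, no spring, stays where it is left. Plate 160 x 100 mm, z 14 to 26; on its right a brass follower bar, 20 mm in x, y -130 to -30, z 18 to 32, whose front face meets the cam.
- push_face (a point): Middle of the rear (robot-side) face of the blue upright push plate at the carriage's rear end: 70 mm wide, 8 mm thick, z 26 to 68 mm. It lies at stand (-110, 20, 49) at the start and moves with the carriage. Nothing but the base plate (top at z 12) is behind it.
- dish: Closed clear dish with coloured fragments, 68 mm diameter, 15 mm high, standing loose in a low black ring on the carriage; origin at the centre of its underside, at stand (0, 20, 26) at the start. Rides along; not to be touched.
- dish_center (a point): Centre of that dish, half-way up.
- view (a point): Point where the dish's centre belongs when the carriage is home, stand (60, 20, 34). Over it, at z 86 to 96 mm, hangs a round lens, 74 mm over its black rim, on a 14 mm pillar, 96 mm high, at stand (60, 85).
- red_mark (a point): Red index mark, 34 x 10 mm, on the front of the base, stand (117, -100, 14), straight ahead of the cam's axis.
- vial: Bystander: amber vial with white cap, 24 mm diameter, 55 mm high, left of the stand; origin at its foot.
- loupe: Bystander: brass-coloured loupe case, 62 x 35 x 22 mm, left of the stand; origin under it.
- cup: Bystander: clear cup, 52 mm diameter, 50 mm high, beyond the stand's front; origin at its foot.
- stone: Bystander: reddish stone, 50 x 36 x 30 mm, right of the stand; origin under it.
- spare: Bystander: second dish, 68 mm diameter, 15 mm high, in the dotted tray at the left; origin at its underside.
- pen: Bystander: lilac pen, 125 mm long, on the table at the right.

How it is judged:
On the way, in this order (a step that is already met when the one before it is completed fails the run):
1. the cam is turned to its low point (lever within 0.35 rad of the red mark) with the carriage still back (value of joint cam between -0.35 and 0.35 rad and value of joint carriage below 0.012 m), for 0.2 s.
2. the carriage is pushed home, the cam still low (value of joint carriage above 0.0565 m and value of joint cam between -0.35 and 0.35 rad), for 0.2 s.
At the end, for the whole second after the job is handed in: The cam lever is within 0.35 rad of its low point, the carriage is within 3.5 mm of fully home and at rest, and the dish lies flat in its ring within 8 mm of the point under the lens (all of step 2 and horizontal distance between dish_center and view below 0.008 m and angle between dish's own z axis and vertical below 0.12 rad and z of dish_center in the frame of stand below 0.04 m and velocity of joint carriage between -0.005 and 0.005 m/s and linear speed of dish below 0.01 m/s); the robot touches nothing.
It fails at once if the carriage is moved (more than 12 mm) before the cam is at its low point (value of joint cam above 0.5 rad and value of joint carriage above 0.012 m).
It fails at once if the dish is touched by the fingers (contact force between the fingers and dish above 0.5 N).
It fails at once if the dish is lifted off the carriage (z of dish_center in the frame of stand above 0.045 m).
It fails at once if a bystander (vial, loupe case, cup, stone, spare dish or pen) is moved more than 15 mm (distance of any of vial, loupe, cup, stone, spare, pen from where it was at the start of the episode above 0.015 m).
It also fails if it takes over 56 s, if anything falls off the work surface, if the arm or the gripper's body presses on something with over 40 N, if the wrist force passes 120 N, or if a joint passes its speed limit or range.

## Working session

There is one attempt and no reset: what is moved stays moved. The work goes in short steps, Python scripts to look and compute and a shell command to move; the robot and the scene stay as the last step left them, time stands still between calls to the robot, and variables do not carry over. Pictures are saved under pics/ and viewed, and the job is handed in when it is done.

```bash
mkdir -p pics; ls; python3 - <<'E'
from station import sensors, eyes, ctrl
import cv2
print(sensors.get_obs())
for n in ("scene","top"):
    c=eyes.camera(n); cv2.imwrite(f"pics/{n}0.png",cv2.resize(c["color"][:,:,::-1],(800,600),interpolation=cv2.INTER_CUBIC))
    print(n,{k:c[k] for k in c if k!="color"})
E
```

```text
pics
{'time_s': 0.0, 'qpos': array([ 1.17642818e+00,  3.00488344e-01,  1.52160190e+00, -1.75206865e-05,
        1.32069339e+00, -6.66378817e-02]), 'joint_vel': array([-0.00022221, -0.00084475,  0.00124355,  0.00032264, -0.00063187,
        0.00041557]), 'tau': array([-1.22537302e-03, -5.31809306e+01, -3.52733839e+01,  7.08232471e-02,
        2.43911584e-02, -8.18845501e-05]), 'ee_pos': array([0.17696482, 0.52046683, 0.20486806]), 'eef_rot': array([-3.14040319e+00, -6.23728000e-05,  2.81386670e+00]), 'force': array([ 0.19391128, -0.22811734, -0.35282512]), 'moment': array([ 0.00673209,  0.01371527, -0.02932577]), 'grip_width': 0.0941502652958425}
scene {'fx': 486.40781559861585, 'fy': 486.40781559861585, 'cx': 262.077928807777, 'cy': 191.10744385534, 'R': array([[-0.26418461,  0.96444059, -0.00780005],
       [ 0.59845277,  0.1575784 , -0.78550833],
       [-0.756347  , -0.21218718, -0.61880193]]), 't': array([ 0.17338721, -0.30614357,  1.92548643])}
top {'fx': 375.3047989885188, 'fy': 375.3047989885188, 'cx': 252.84606733745176, 'cy': 187.59731204045787, 'R': array([[-0.01434664, -0.9997996 ,  0.01396204],
       [-0.98470197,  0.01170216, -0.17385367],
       [ 0.17365545, -0.01624266, -0.98467252]]), 't': array([-0.00866872,  0.60087375,  0.95948917])}
```

View pics/scene0.png

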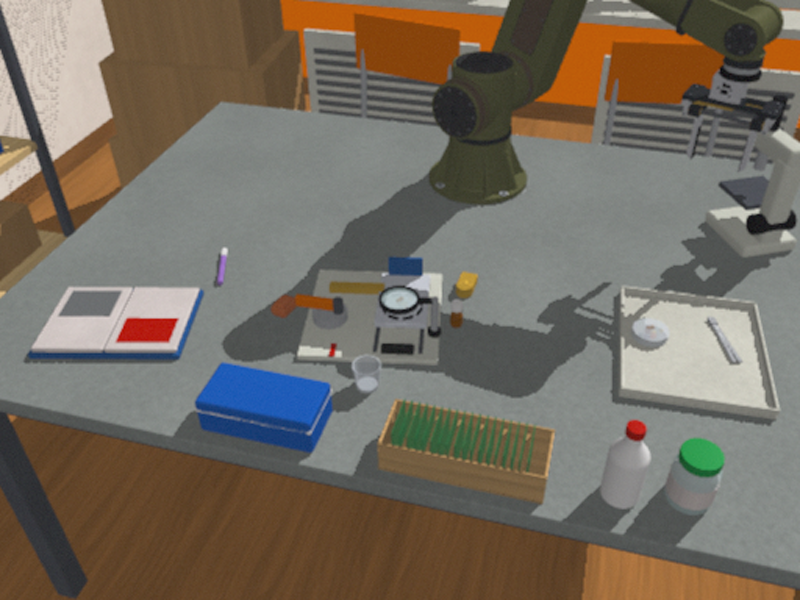

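View pics/top0.png

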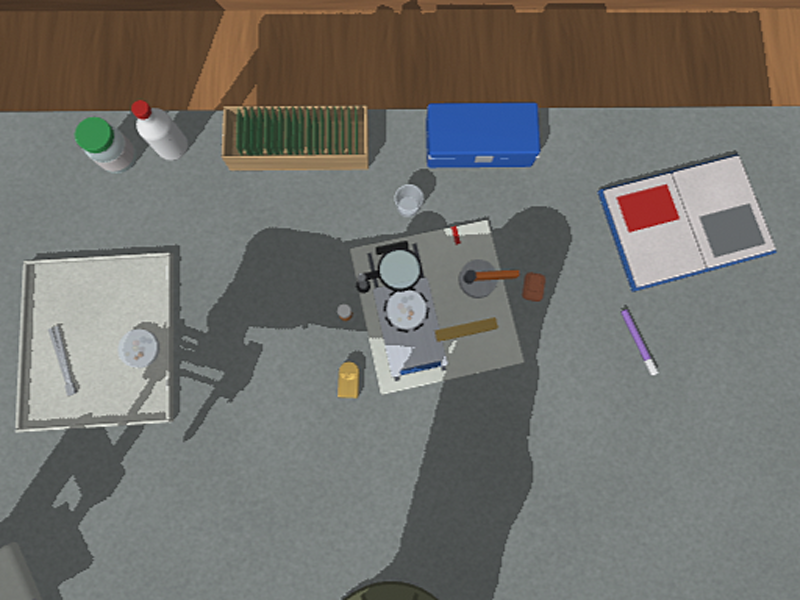

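The top view shows the stand at about (350–525, 215–395). The cam axis is near (470, 278) and the lever points right to about (520, 273), with the stone at (534, 287) just past its tip. I'll enlarge this area to measure it.

```bash
python3 - <<'E'
from station import eyes
import cv2
c=eyes.camera("top")["color"][:,:,::-1]
x0,y0,w,h=210,125,150,130
cv2.imwrite("pics/topcrop.png",cv2.resize(c[y0-5:y0+h-5,x0:x0+w],(750,650)[:2],interpolation=cv2.INTER_CUBIC)[:600])
c=eyes.camera("scene")["color"][:,:,::-1]
cv2.imwrite("pics/scenecrop.png",cv2.resize(c[160:250,165:315],(750,450),interpolation=cv2.INTER_CUBIC))
E
```

```text
(no output)
```

View pics/topcrop.png

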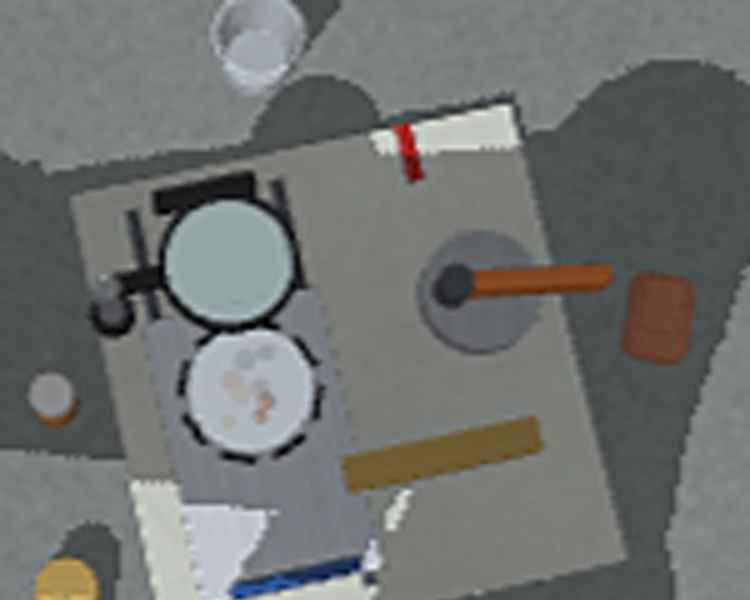

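View pics/scenecrop.png

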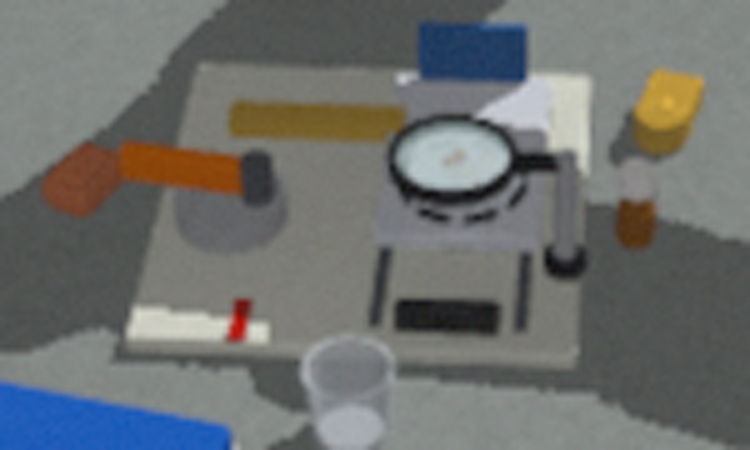

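```bash
cat > h.py <<'E'
import numpy as np
from station import eyes
def proj(c,X):
    X=np.atleast_2d(X); p=X@c["R"].T+c["t"]
    return np.c_[c["fx"]*p[:,0]/p[:,2]+c["cx"], c["fy"]*p[:,1]/p[:,2]+c["cy"]]
def unproj(c,u,v,z):
    d=c["R"].T@np.array([(u-c["cx"])/c["fx"],(v-c["cy"])/c["fy"],1]); o=-c["R"].T@c["t"]
    return o+d*(z-o[2])/d[2]
def s2w(p,S):
    S=np.array(S); c,s=np.cos(p[2]),np.sin(p[2])
    S=np.atleast_2d(S)/1000.
    return np.c_[p[0]+c*S[:,0]-s*S[:,1],p[1]+s*S[:,0]+c*S[:,1],S[:,2]]
def w2s(p,W):
    c,s=np.cos(p[2]),np.sin(p[2]); d=np.array(W[:2])-p[:2]
    return np.array([c*d[0]+s*d[1],-s*d[0]+c*d[1],W[2]])*1000
E
python3 - <<'E'
from h import *
from scipy.optimize import least_squares
T=eyes.camera("top");S=eyes.camera("scene")
tp=[((135,-165,12),(514,98)),((135,95,12),(71,196)),((-135,-165,12),(625,556)),((117,-100,14),(408,153))]
sp=[((135,-165,12),(128,343)),((135,95,12),(577,353)),((-135,-165,12),(198,66)),((-135,95,12),(590,76)),((117,-100,14),(241,319))]
tP=np.array([a for a,b in tp]);tU=np.array([b for a,b in tp])/5-.4+[210,120]
sP=np.array([a for a,b in sp]);sU=np.array([b for a,b in sp])/5-.4+[165,160]
f=lambda p:np.r_[(proj(T,s2w(p,tP))-tU).ravel(),(proj(S,s2w(p,sP))-sU).ravel()]
r=least_squares(f,[.5,-.05,0.2]);p=r.x
print(p,np.round(r.fun,1)); np.save("p.npy",p)
for nm,U,z in [("tip",(610,277),.06),("piv",(454,286),.062),("stone",(658,317),.03),("pushtop L",(235,590),.068),("pushtop R",(360,562),.068)]:
    W=unproj(T,U[0]/5-.4+210,U[1]/5-.4+120,z); print(nm,W.round(4),w2s(p,W).round(1))
for nm,U,z in [("tip",(123,143),.06),("stone",(95,160),.03)]:
    W=unproj(S,U[0]/5-.4+165,U[1]/5-.4+160,z); print(nm,W.round(4),w2s(p,W).round(1))
for nm,s in [("pivot",(30,-100,48)),("push",(-110,20,49)),("view",(60,20,34))]: print(nm,s2w(p,s).round(4))
E
```

```text
[ 0.5825224  -0.05536857  0.20673031] [-0.6 -0.4 -0.4 -1.1  1.2 -0.1  0.3 -1.  -0.4 -1.3  0.7 -0.   0.1 -1.2
  0.6 -0.9  0.4 -0.4]
tip [ 0.6314 -0.2297  0.06  ] [  12.1 -180.6   60. ]
piv [ 0.627  -0.1448  0.062 ] [ 25.2 -96.6  62. ]
stone [ 0.6147 -0.2622  0.03  ] [ -10.9 -209.    30. ]
pushtop L [ 0.4661 -0.0242  0.068 ] [-107.5   54.4   68. ]
pushtop R [ 0.4797 -0.0895  0.068 ] [-107.6  -12.3   68. ]
tip [ 0.6366 -0.2311  0.06  ] [  16.9 -183.1   60. ]
stone [ 0.6216 -0.2588  0.03  ] [  -3.5 -207.1   30. ]
pivot [[ 0.6324 -0.1471  0.048 ]]
push [[ 0.4708 -0.0584  0.049 ]]
view [[ 0.6371 -0.0235  0.034 ]]
```

```bash
cat >> h.py <<'E'
from station import sensors
from scipy.spatial.transform import Rotation as Ro
def rel(target, yaw, R0=None,p0=None):
    "shift cm + rotvec deg from current measured pose"
    o=sensors.get_obs()
    if R0 is None: R0=Ro.from_euler('xyz',o["eef_rot"]);p0=o["ee_pos"]
    Rt=Ro.from_euler('xyz',[np.pi,0,yaw])
    return (R0.inv().apply(np.array(target)-p0)*100).round(2),(R0.inv()*Rt).as_rotvec(degrees=True).round(1)
E
python3 - <<'E'
from h import *
T=eyes.camera("top");S=eyes.camera("scene");p=np.load("p.npy")
for U in [(622,355),(635,272),(693,275),(690,362)]:
    W=unproj(T,U[0]/5-.4+210,U[1]/5-.4+120,.02); print("stone",w2s(p,W).round(1))
print("microscope",unproj(S,480,155,0), unproj(S,452,140,0))
yaw=p[2]+np.pi/2
A=s2w(p,(-15,-158,160))[0]
print("above",A,rel(A,yaw))
for th in [1.8,1.6,1.4,1.2,1,.8,.6,.4,.2,0]:
    d=np.array([np.cos(th),-np.sin(th)]);n=np.array([-np.sin(th),-np.cos(th)])
    h=12.5*abs(np.sin(th))+8*abs(np.cos(th))
    q=np.array([30,-100])+62*d+n*(6+h)
    print(th,q.round(1),"hyp tool x,y from (-15,-158) cm:",((q[1]+158)/10).round(2),((q[0]+15)/10).round(2))
E
```

```text
stone [ -26.1 -186.6   20. ]
stone [  18.1 -205.9   20. ]
stone [   9.3 -237.4   20. ]
stone [ -38.2 -222.8   20. ]
microscope [0.13327109 0.64117039 0.        ] [ 5.65308307e-02  5.50635107e-01 -1.11022302e-16]
above [ 0.60027302 -0.21308323  0.16      ] (array([-63.69, -55.84,   4.54]), array([-0. ,  0. , 59.4]))
1.8 [  -3.6 -155.8] hyp tool x,y from (-15,-158) cm: 0.22 1.14
1.6 [   9.5 -161.4] hyp tool x,y from (-15,-158) cm: -0.34 2.45
1.4 [  21.1 -164.4] hyp tool x,y from (-15,-158) cm: -0.64 3.61
1.2 [  33.3 -165.2] hyp tool x,y from (-15,-158) cm: -0.72 4.83
1 [  46.  -163.4] hyp tool x,y from (-15,-158) cm: -0.54 6.1
0.8 [  58.5 -158.8] hyp tool x,y from (-15,-158) cm: -0.08 7.35
0.6 [  70.1 -151.2] hyp tool x,y from (-15,-158) cm: 0.68 8.51
0.4 [  80.  -140.9] hyp tool x,y from (-15,-158) cm: 1.71 9.5
0.2 [  87.5 -128.3] hyp tool x,y from (-15,-158) cm: 2.97 10.25
0 [  92. -114.] hyp tool x,y from (-15,-158) cm: 4.4 10.7
```

```bash
python3 -m creep '[-20,-17.5,0,0,0,0,-1, -20,-17.5,0,0,0,0,-1, -20,-17.5,0,0,0,0,-1, -20,-17.5,0,0,0,0,-1, -63.7,-55.8,0,0,0,59.4,-1, -63.7,-55.8,0,0,0,59.4,-1, -63.7,-55.8,0,0,0,59.4,-1, -63.7,-55.8,0,0,0,59.4,-1, -63.7,-55.8,0,0,0,59.4,-1, -63.7,-55.8,0,0,0,59.4,-1, -63.7,-55.8,0,0,0,59.4,-1, -63.7,-55.8,0,0,0,59.4,-1]' 10
```

```text
time_s: 1.9
ee_pos: [0.5528, -0.1308, 0.2055]
eef_rot: [3.141, 0.0, 1.777]
force: [0.3, 1.4, 0.0]
grip_width: 0.0003
```

```bash
python3 - <<'E'
from h import *
p=np.load("p.npy");print(rel(s2w(p,(-15,-157,100))[0],p[2]+np.pi/2)); print(w2s(p,sensors.get_obs()["ee_pos"]))
E
```

```text
(array([-8.92,  2.96, 10.55]), array([ 0.,  0., -0.]))
[-44.53465812 -67.76356394 205.5081182 ]
```

```bash
python3 -m creep '[-8.9,3,7,0,0,0,-1, -8.9,3,10.5,0,0,0,-1, -8.9,3,10.5,0,0,0,-1, -8.9,3,10.5,0,0,0,-1, -8.9,3,10.5,0,0,0,-1, -8.9,3,10.5,0,0,0,-1]'; python3 - <<'E'
from h import *
import cv2
p=np.load("p.npy");print(w2s(p,sensors.get_obs()["ee_pos"]))
for n,b in (("top",(225,125,115,100)),("scene",(165,120,150,130))):
    c=eyes.camera(n)["color"][:,:,::-1]; x,y,w,h=b
    cv2.imwrite(f"pics/{n}1.png",cv2.resize(c[y:y+h,x:x+w],(w*5,h*5) if n=="top" else (int(w*4.6),int(h*4.6)),interpolation=cv2.INTER_CUBIC))
E
```

```text
time_s: 2.65
ee_pos: [0.6003, -0.2092, 0.1025]
eef_rot: [3.139, 0.002, 1.778]
force: [0.1, -0.0, -0.1]
grip_width: 0.0008
[ -14.19860985 -154.16753879  102.53773467]
```

View pics/top1.png

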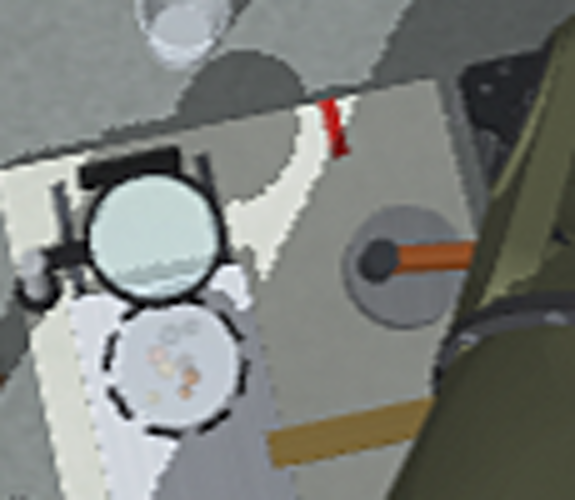

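View pics/scene1.png

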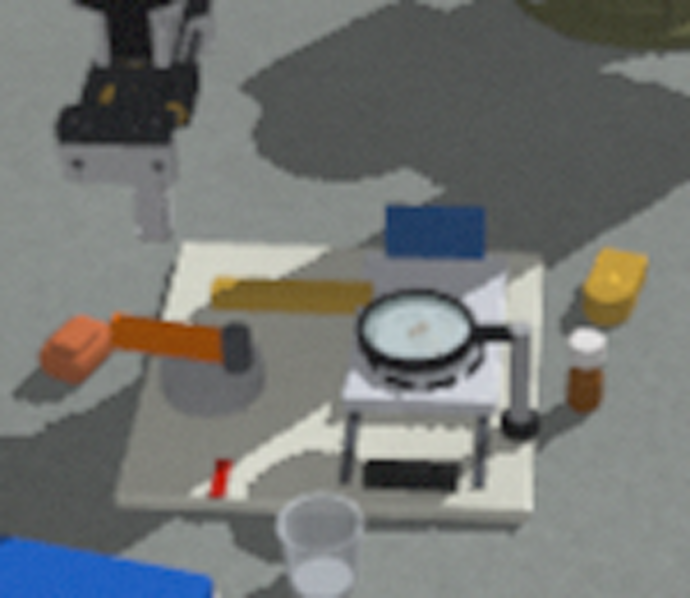

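The scene view shows the closed fingertips at crop (153, 240), behind and clear of the lever (112–235, 315–360) and the stone (75, 350). I'll check the fingertip projection and then descend.

```bash
python3 - <<'E'
from h import *
print(proj(eyes.camera("scene"),sensors.get_obs()["ee_pos"]), (153/4.6+165,238/4.6+120))
E
python3 -m creep '[0,0,3,0,0,0,-1, 0,0,5,0,0,0,-1, 0,0,6.1,0,0,0,-1, 0,0,6.1,0,0,0,-1, 0,0,6.1,0,0,0,-1]'; python3 - <<'E'
from h import *
import cv2
p=np.load("p.npy");print(w2s(p,sensors.get_obs()["ee_pos"]))
c=eyes.camera("scene")["color"][:,:,::-1]
cv2.imwrite("pics/scene2.png",cv2.resize(c[145:235,160:260],(800,720)[:2],interpolation=cv2.INTER_CUBIC)[:600])
E
```

```text
[[199.19664213 171.08667058]] (198.26086956521738, 171.73913043478262)
time_s: 3.42
ee_pos: [0.6001, -0.2099, 0.0403]
eef_rot: [3.141, 0.001, 1.777]
force: [-0.1, 0.4, 0.7]
grip_width: 0.0009
[ -14.51775894 -154.89829859   40.30744072]
```

View pics/scene2.png

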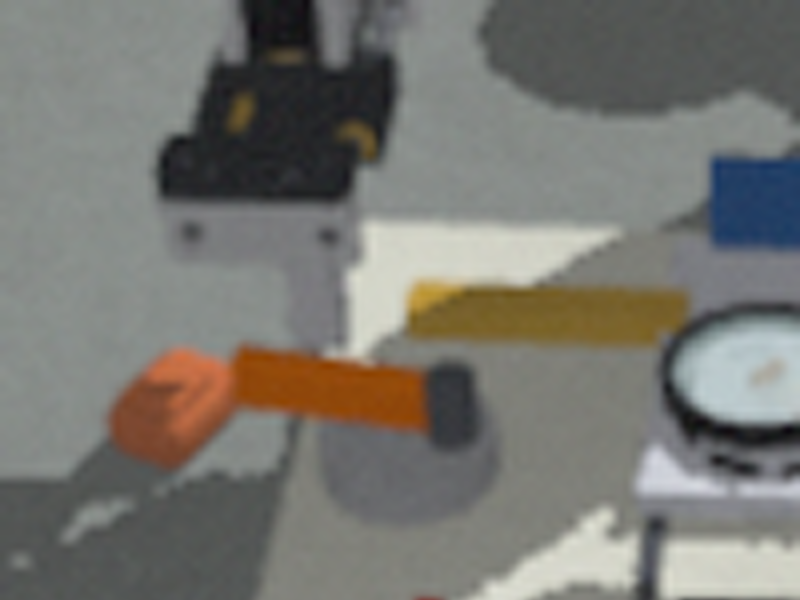

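```bash
python3 -m creep '[-0.3,1.2,0,0,0,0,-1, -0.6,2.4,0,0,0,0,-1, -0.85,3,0,0,0,0,-1, -0.95,3.6,0,0,0,0,-1, -1,4.2,0,0,0,0,-1, -1.05,4.8,0,0,0,0,-1, -0.95,5.4,0,0,0,0,-1, -0.85,6,0,0,0,0,-1, -0.65,6.6,0,0,0,0,-1, -0.4,7.3,0,0,0,0,-1, -0.4,7.3,0,0,0,0,-1]'; python3 - <<'E'
from h import *
import cv2
p=np.load("p.npy");print(w2s(p,sensors.get_obs()["ee_pos"]))
for n,b in (("top",(225,125,115,100)),("scene",(165,120,150,130))):
    c=eyes.camera(n)["color"][:,:,::-1]; x,y,w,h=b
    cv2.imwrite(f"pics/{n}3.png",cv2.resize(c[y:y+h,x:x+w],(w*5,h*5) if n=="top" else (int(w*4.6),int(h*4.6)),interpolation=cv2.INTER_CUBIC))
E
```

```text
time_s: 4.85
ee_pos: [0.6718, -0.1988, 0.0396]
eef_rot: [-3.141, 0.0, 1.777]
force: [-2.9, -1.2, -1.1]
grip_width: 0.0006
[  57.92291229 -158.7124591    39.61387535]
```

View pics/scene3.png

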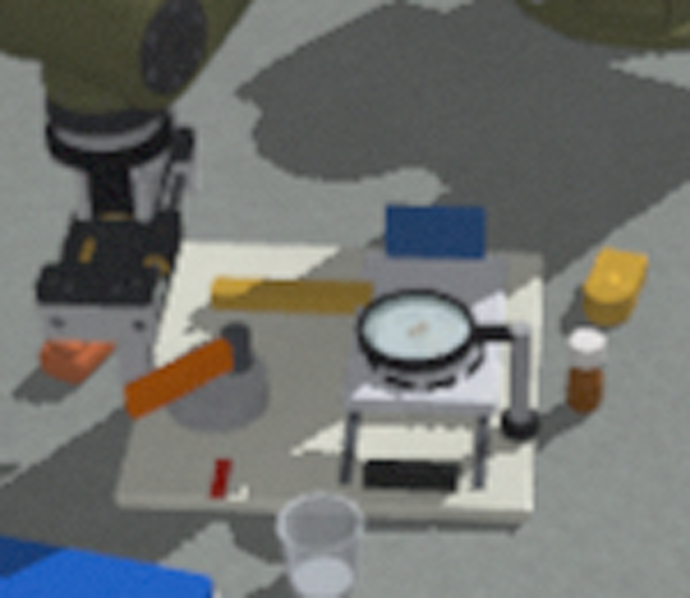

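View pics/top3.png

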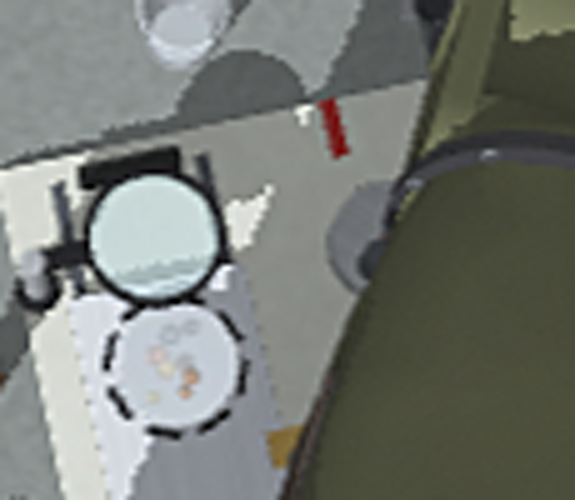

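The lever is turning as planned and now points at about 0.9 rad, with its tip at crop (135, 400). The carriage hasn't moved. I'll continue along the arc to about 0.2 rad and check there.

```bash
python3 -m creep '[0.35,0.6,0,0,0,0,-1, 0.75,1.2,0,0,0,0,-1, 1.25,1.75,0,0,0,0,-1, 1.8,2.2,0,0,0,0,-1, 2.4,2.6,0,0,0,0,-1, 3.05,2.95,0,0,0,0,-1, 3.05,2.95,0,0,0,0,-1]'; python3 - <<'E'
from h import *
import cv2
p=np.load("p.npy");print(w2s(p,sensors.get_obs()["ee_pos"]))
c=eyes.camera("scene");np.savez("sc.npz",**c)
c=c["color"][:,:,::-1]
cv2.imwrite("pics/scene4.png",cv2.resize(c[160:240,180:280],(700,560),interpolation=cv2.INTER_CUBIC))
E
```

```text
time_s: 5.82
ee_pos: [0.6947, -0.1628, 0.0397]
eef_rot: [3.141, 0.0, 1.777]
force: [-0.4, -0.0, -0.0]
grip_width: 0.0003
[  87.7430821  -128.21318237   39.73944551]
```

View pics/scene4.png

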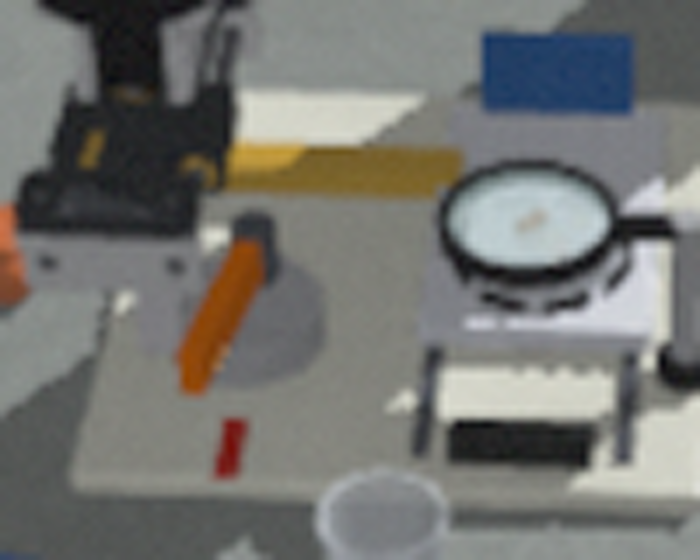

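```bash
python3 - <<'E'
from h import *
p=np.load("p.npy");S=np.load("sc.npz")
for U in [(193,360),(250,245)]:
    W=unproj(S,U[0]/7-.4+180,U[1]/7-.4+160,.06); s=w2s(p,W);print(s.round(1),-np.arctan2(s[1]+100,s[0]-30))
for th in (0,.2,.3,.4,.5):
    q=proj(S,s2w(p,[(30+85*np.cos(th),-100-85*np.sin(th),60)]))[0];print(th,((q-[180,160]+.4)*7).round())
E
```

```text
[ 118.4 -113.6   60. ] 0.15282694520527645
[  43.4 -100.7   60. ] 0.05527014300535104
0 [228. 356.]
0.2 [187. 352.]
0.3 [167. 348.]
0.4 [149. 342.]
0.5 [132. 336.]
```

The lever is at about 0.17 rad, with its tip at crop (193, 360), which matches the plan. I'll push the last bit to about 0, then back off sideways and rise.

```bash
python3 -m creep '[0.5,0.2,0,0,0,0,-1, 0.9,0.3,0,0,0,0,-1, 1.2,0.4,0,0,0,0,-1, 1.2,0.4,0,0,0,0,-1, 0.2,0.4,0,0,0,0,-1, -0.8,0.4,0,0,0,0,-1, -0.8,0.4,-3,0,0,0,-1, -0.8,0.4,-7,0,0,0,-1, -0.8,0.4,-12,0,0,0,-1, -0.8,0.4,-12,0,0,0,-1]'; python3 - <<'E'
from h import *
import cv2
p=np.load("p.npy");print(w2s(p,sensors.get_obs()["ee_pos"]))
print(rel(s2w(p,(-160,20,160))[0],p[2]+np.pi/2))
c=eyes.camera("scene");np.savez("sc.npz",**c)
c=c["color"][:,:,::-1]
cv2.imwrite("pics/scene5.png",cv2.resize(c[160:240,180:280],(700,560),interpolation=cv2.INTER_CUBIC))
E
```

```text
time_s: 7.12
ee_pos: [0.7018, -0.1708, 0.1646]
eef_rot: [3.135, 0.004, 1.777]
force: [-0.6, 0.2, 0.4]
grip_width: 0.0003
[  93.05473525 -137.4924994   164.55884485]
(array([ 15.73, -25.32,   0.22]), array([ 0.4,  0.2, -0. ]))
```

View pics/scene5.png

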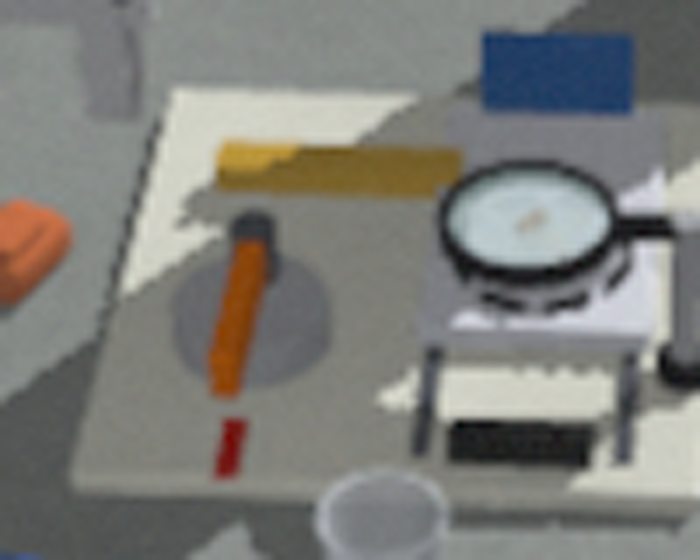

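The lever now points at the red mark. Its tip is at crop (224, 365), about 0.02 rad by the projection table, and the carriage is still back. Next I'll move behind the blue plate.

```bash
python3 -m creep '[15.7,-23.8,0,0,0,0,-1, 15.7,-23.8,0,0,0,0,-1, 15.7,-23.8,0,0,0,0,-1, 15.7,-23.8,0,0,0,0,-1, 15.7,-23.8,0,0,0,0,-1, 15.7,-23.8,0,0,0,0,-1, 15.7,-23.8,0,0,0,0,-1, 15.7,-23.8,0,0,0,0,-1]'; python3 - <<'E'
from h import *
import cv2
p=np.load("p.npy");print(w2s(p,sensors.get_obs()["ee_pos"]))
print(rel(s2w(p,(-145,20,44))[0],p[2]+np.pi/2))
c=eyes.camera("scene")
c=c["color"][:,:,::-1]
cv2.imwrite("pics/scene6.png",cv2.resize(c[120:240,180:300],(600,600),interpolation=cv2.INTER_CUBIC))
E
```

```text
time_s: 8.18
ee_pos: [0.4356, -0.0653, 0.159]
eef_rot: [-3.141, -0.0, 1.777]
force: [-0.1, 1.1, 1.1]
grip_width: 0.0002
[-145.82001943   20.47211262  158.95235854]
(array([-0.05,  0.09, 11.5 ]), array([-0., -0., -0.]))
```

View pics/scene6.png

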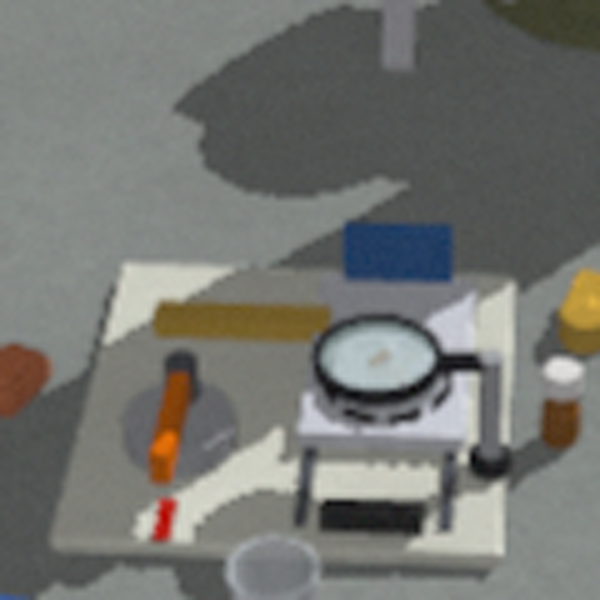

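The fingertips at crop (398, 70) are lined up behind the blue plate (345–452, 225–280). I'll descend and start pushing.

```bash
python3 -m creep '[0,0,5,0,0,0,-1, 0,0,9,0,0,0,-1, 0,0,11.4,0,0,0,-1, 0,0,11.4,0,0,0,-1, 0,0,11.4,0,0,0,-1]'; python3 -m creep '[0,0.8,0,0,0,0,-1, 0,1.6,0,0,0,0,-1, 0,2.3,0,0,0,0,-1, 0,3,0,0,0,0,-1, 0,3.7,0,0,0,0,-1, 0,4.4,0,0,0,0,-1, 0,5.1,0,0,0,0,-1, 0,5.8,0,0,0,0,-1, 0,6.5,0,0,0,0,-1, 0,7,0,0,0,0,-1, 0,7,0,0,0,0,-1]';  python3 - <<'E'
from h import *
import cv2
p=np.load("p.npy");print(w2s(p,sensors.get_obs()["ee_pos"]))
c=eyes.camera("scene")
c=c["color"][:,:,::-1]
cv2.imwrite("pics/scene7.png",cv2.resize(c[120:240,180:300],(600,600),interpolation=cv2.INTER_CUBIC))
E
```

```text
time_s: 8.85
ee_pos: [0.4357, -0.0651, 0.0462]
eef_rot: [3.141, 0.0, 1.777]
force: [0.6, -0.1, 0.9]
grip_width: 0.0005
time_s: 10.22
ee_pos: [0.5039, -0.0504, 0.0454]
eef_rot: [3.141, -0.0, 1.777]
force: [-0.9, -0.7, 1.6]
grip_width: 0.0006
[-75.92574725  20.96087355  45.35980277]
```

View pics/scene7.png

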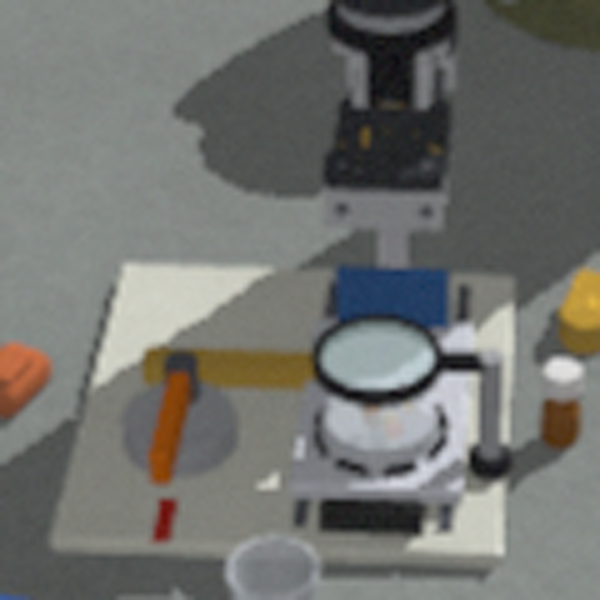

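The carriage has moved about 47 mm with the dish seated and the lever still at the mark. I'll push the rest in small steps and watch the force.

```bash
python3 -m creep '[0,0.4,0,0,0,0,-1, 0,0.8,0,0,0,0,-1, 0,1.1,0,0,0,0,-1, 0,1.1,0,0,0,0,-1]'; python3 -m creep '[0,0.1,0,0,0,0,-1, 0,0.2,0,0,0,0,-1, 0,0.2,0,0,0,0,-1]';  python3 - <<'E'
from h import *
p=np.load("p.npy");print(w2s(p,sensors.get_obs()["ee_pos"]))
E
```

```text
time_s: 10.78
ee_pos: [0.5147, -0.0483, 0.0455]
eef_rot: [3.141, 0.0, 1.777]
force: [-1.1, 0.2, -0.3]
grip_width: 0.0003
time_s: 11.15
ee_pos: [0.5164, -0.048, 0.0455]
eef_rot: [3.141, 0.0, 1.777]
force: [-1.5, 0.0, 0.9]
grip_width: 0.0002
[-63.20378864  20.82395107  45.51679426]
```

```bash
for i in 1 2; do python3 -m creep '[0,0.1,0,0,0,0,-1, 0,0.15,0,0,0,0,-1, 0,0.15,0,0,0,0,-1]';  python3 - <<'E'
from h import *
p=np.load("p.npy");print(w2s(p,sensors.get_obs()["ee_pos"]),sensors.get_obs()["force"])
E
done
```

```text
time_s: 11.52
ee_pos: [0.5167, -0.0478, 0.0455]
eef_rot: [-3.139, -0.0, 1.777]
force: [-10.4, -1.8, 7.8]
grip_width: 0.0005
[-62.87942438  20.87631728  45.47240565] [-10.44590631  -1.84031069   7.758285  ]
time_s: 11.9
ee_pos: [0.5168, -0.0478, 0.0454]
eef_rot: [-3.135, -0.001, 1.777]
force: [-23.6, -6.6, 16.2]
grip_width: 0.0004
[-62.82085385  20.87605931  45.44703583] [-23.58700868  -6.64260579  16.16538379]
```

The push met a firm stop at TCP x = -62.8 mm (about -62.5 expected at home), with the force rising to about 24 N. I'll back off, rise and check.

```bash
python3 -m creep '[0,-0.3,0,0,0,0,-1, 0,-1,0,0,0,0,-1, 0,-2.5,0,0,0,0,-1, 0,-4,0,0,0,0,-1, 0,-4,-4,0,0,0,-1, 0,-4,-9,0,0,0,-1, 0,-6,-13,0,0,0,-1, 0,-10,-13,0,0,0,-1, 0,-10,-13,0,0,0,-1]';  python3 - <<'E'
from h import *
import cv2
for n,b in (("top",(225,120,115,110)),("scene",(180,120,120,120))):
    c=eyes.camera(n);np.savez(n+"F.npz",**c);c=c["color"][:,:,::-1]; x,y,w,h=b
    cv2.imwrite(f"pics/{n}8.png",cv2.resize(c[y:y+h,x:x+w],(w*5,h*5),interpolation=cv2.INTER_CUBIC))
E
```

```text
time_s: 13.02
ee_pos: [0.4201, -0.068, 0.1759]
eef_rot: [3.14, 0.001, 1.776]
force: [1.5, 0.2, -0.5]
grip_width: 0.0003
```

View pics/scene8.png

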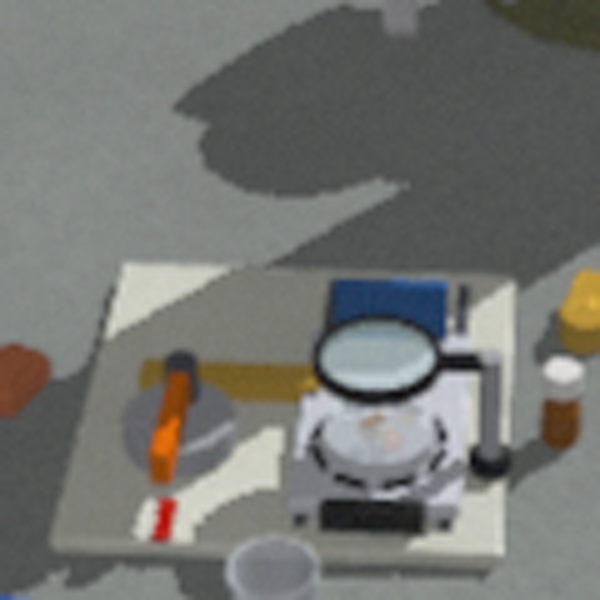

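View pics/top8.png

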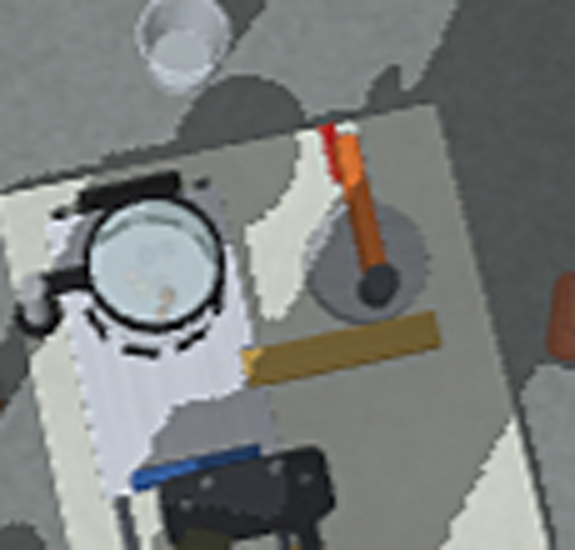

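```bash
python3 - <<'E'
from h import *
p=np.load("p.npy");S=np.load("sceneF.npz");T=np.load("topF.npz")
ps=lambda s:((proj(S,s2w(p,[s]))[0]-[180,120]+.4)*5).round(1)
pt=lambda s:((proj(T,s2w(p,[s]))[0]-[225,120]+.4)*5).round(1)
for t in (40,50,55,60):
    print(t,"scene rear-top edge",ps((-110+t,55,68)),ps((-110+t,-15,68)),"top",pt((-110+t,55,68)),pt((-110+t,-15,68)),"front-left/right carr scene",ps((50+t,70,26)),ps((50+t,-30,26)), "dish ctr scene",ps((t,20,41)))
print("start check scene6 (345,224)-(452,224):",ps((-110,-15,68)),ps((-110,55,68)))
for U in [(348,140)]:
    s=w2s(p,unproj(T,U[0]/5-.4+225,U[1]/5-.4+120,.06));print("lever",s,-np.arctan2(s[1]+100,s[0]-30))
E
```

```text
40 scene rear-top edge [452.3 258.7] [339.7 255.4] top [143.1 519.6] [273.4 490.5] front-left/right carr scene [464.8 480.6] [292.6 474.7] dish ctr scene [384.2 403. ]
50 scene rear-top edge [451.5 268.2] [338.3 264.9] top [138.9 501. ] [269.  471.9] front-left/right carr scene [464. 492.] [290.9 486.1] dish ctr scene [383.  413.7]
55 scene rear-top edge [451.1 273. ] [337.6 269.7] top [136.8 491.6] [266.8 462.6] front-left/right carr scene [463.7 497.8] [290.1 491.8] dish ctr scene [382.4 419.2]
60 scene rear-top edge [450.7 277.9] [336.9 274.5] top [134.7 482.3] [264.6 453.4] front-left/right carr scene [463.3 503.6] [289.2 497.6] dish ctr scene [381.8 424.6]
start check scene6 (345,224)-(452,224): [345.  218.5] [455.3 221.6]
lever [ 108.31447178 -100.04040624   60.        ] 0.0005159485710612901
```

```bash
python3 - <<'E'
from h import *
import cv2
p=np.load("p.npy");T=np.load("topF.npz")
def meas(img,sc,lab):
    hsv=cv2.cvtColor(img,cv2.COLOR_RGB2HSV)
    m=cv2.inRange(hsv,(105,110,50),(125,255,255)); 
    v,u=np.nonzero(m); k=(u>225*sc)&(u<300*sc)&(v>190*sc)&(v<250*sc); u,v=(u[k]+.5)/sc-.5,(v[k]+.5)/sc-.5
    s=np.array([w2s(p,unproj(T,a,b,.068)) for a,b in zip(u,v)]); print(lab,len(s),s.mean(0).round(1),s.min(0).round(),s.max(0).round())
meas(T["color"],1,"now")
meas(cv2.imread("pics/top0.png")[:,:,::-1].copy(),800/512,"start")
c=T["color"][:,:,::-1]
cv2.imwrite("pics/top9.png",cv2.resize(c[145:225,225:315],(720,640),interpolation=cv2.INTER_CUBIC)[:600])
E
```

```text
now 75 [-48.4  23.3  68. ] [-54. -12.  68.] [-45.  54.  68.]
start 174 [-108.3   23.    68. ] [-112.  -12.   68.] [-105.   57.   68.]
```

View pics/top9.png

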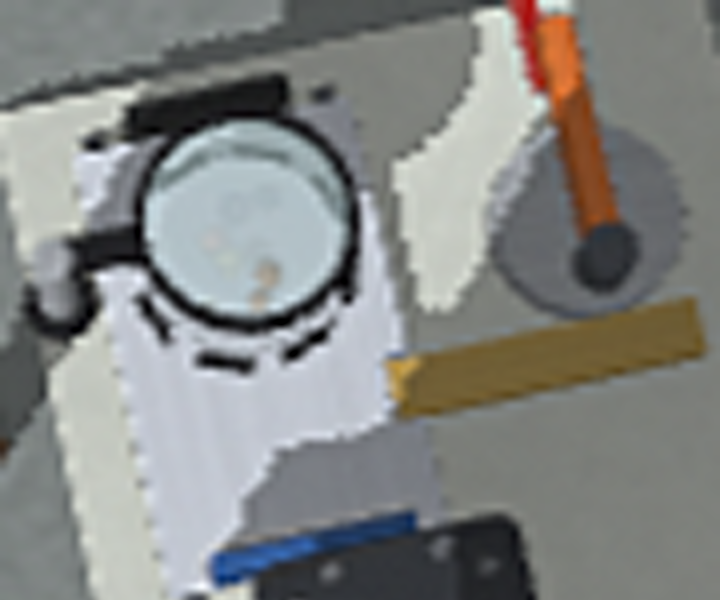

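The blue plate has travelled 59.9 mm, and the carriage's front edge meets the black stop at crop (130–285, 80–130). The lever points at the red mark, the dish sits in its ring, and the arm is clear, so I'm handing in.

```bash
python3 - <<'E'
from station import sensors,ctrl
o=sensors.get_obs();print(o["time_s"],abs(o["joint_vel"]).max(),o["force"])
print(ctrl.hand_in())
E
```

```text
13.125 0.026084758070553955 [-0.77122751  0.30289849  0.39669614]
the job is handed in; nothing more can be done
None
```

I pushed the cam lever round to the red mark with the shut fingertips. Then, from behind its blue plate, I pushed the carriage forward until it met the stop, and handed in at 13.1 s. No verdict was reported.

- **Lever:** it reads about 0.00 rad from the top camera at the end, and about 0.02 rad from the scene camera before the push. The carriage was still back when the lever reached the mark.
- **Carriage:** image measurements of the blue plate put the travel at 59.9 mm. The push met a firm stop at TCP x = -62.8 mm (about -62.5 expected at home). Horizontal force was about 24 N when I stopped.
- **Dish:** it sat flat in its ring under the lens in the last pictures, and the fingers never went near it. I judged its position by eye and did not measure its distance from the view point.
- **Bystanders:** the cup, stone, vial and loupe case looked unmoved in the pictures. The pen and spare dish were not in the final crops, but the arm's path stayed well clear of them.
- **Disagreement:** in the scene camera the plate's edge lay about 5 px beyond the predicted home position. It was also off by 2–5 px the same way at the start, so I took it as calibration bias.

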